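Store the press moulds in size order

ROBOT

A 7-joint arm with a two-finger parallel gripper is mounted at the origin on the work surface. World frame = base frame: x ahead of the robot, y to its left, z up, the work surface at z = 0. Lengths are in m, angles in rad, forces in N, time in s.
With the tool pointing down it reaches from about 0.4 to 0.85 m from the base axis. Payload 10.4 kg.
Tool frame: the origin (TCP) lies between the finger pads; the fingertips stand 11 mm ahead of it and the grasp point (between the pads) lies 8 mm behind it; z points along the fingers, y is the direction in which the jaws open and shut (so a half turn about z gives the same grasp; the last joint's range is limited). The gripper opens to 87 mm and grips with 3 to 60 N. Pads are 19 mm wide; open, the fingers measure 117 mm over their backs; the gripper's body (75 mm by 190 mm) begins 51 mm behind the grasp point.
Start: joints at [1.306, 0.332, -0.065, 1.46, 0.022, 1.35, -0.088], TCP at [0.15, -0.607, 0.234] pointing down, gripper open.
Joint ranges: [-2.6, 2.6], [-0.5, 2.12], [-1.47, 1.34], [0.16, 2.42], [-1.27, 4.41], [0.06, 2.06], [-2.6, 2.6]. Speed limits (rad/s): [2.22, 2.22, 2.79, 2.79, 3.14, 3.14, 3.14].

INTERFACE

Orientations are given as a unit quaternion [x, y, z, w].
In Python, from bench import r, eyes gives the robot as it stands.
- The arm moves only by the shell command python3 -m inch 'ROWS' [FORCE]. ROWS is a JSON object of lists of equal length, an entry for each row: "translation": the shift along the world's x, y, z scaled (see below), a list of three; "rot": the turn, a rotation vector about the world's x, y, z scaled (see below), a list of three; "jaw": the finger opening in mm, from 0 to 87. In form: {"translation": [[tx, ty, tz], ...], "rot": [[ax, ay, az], ...], "jaw": [jaw, ...]}. A call has 1 to 20 rows; each row is the pose to reach, as a shift and turn from the pose measured when the call began; what a row does not reach only later rows make up. The controller multiplies each number of a shift by 100 mm and each number of a turn by 60 degrees. A row lasts 1/10 s, in which the tool goes at most 50 mm and 8.59 degrees, less where a joint would pass 70% of its speed; a pose out of reach is approached as far as the arm can. A call with a number of a shift or a turn outside -1 to 1 is refused whole. A call with a gripper value outside its range is refused whole. The fingers move at their own pace and stop on an object; FORCE is the grip in N (left out, the last holds). Time passes only in rows, so rows that repeat a pose let the fingers close. It gives the time, the measured TCP pose, the force and the opening at its end, in the units of the state.
- r.read_state(): the state, without advancing time (a new reading comes with each control period).
- eyes.camera(name): name is "scene" or "side" or "wrist"; returns the picture (384x512x3 uint8, blue, green, red); there is no depth.
- eyes.calibration(name): a dict with "fx", "fy", "cx", "cy" (pixels), "R" (3x3) and "t" (3): a world point X has camera coordinates R X + t; the wrist camera has in their place "hand_eye" (4x4, takes a point from camera to tool coordinates, whose origin is the TCP and whose axes are the flange's). Camera axes: x right, y down, z forward; pixel columns grow to the right and rows downward; lengths in m; the calibration is good to about 2 mm. A picture is of the moment at which its call begins: read the wrist's pose just before it. calibration takes no time and is no camera call.
- r.close_job(): hands the job in, once; it reports no verdict.
The state is a dict: "time": time; "joint_positions": joint angles; "joint_vel": joint speeds; "joint_torque": joint torques, N m; "ee_pos": TCP position; "eef_rot": TCP orientation; "ft_force": force on the tool from outside, world axes, zero at the start; "torque": the same for the moment, N m; "width": finger opening in m.
Only numpy, scipy, OpenCV 4.12 (cv2) and the standard library are available. Lean on these libraries where they do the work, as an engineer would, in place of code of your own. Each camera call takes 0.05 s, during which the arm holds its last target. There are 200 camera calls.

TASK

Move the four terracotta press moulds from the drying rack into the storage tray, standing upright in a row in order of size: the largest against the tray's fixed end wall, the smallest next to the sliding stop, each square to the tray and about centred across its width. Then push the sliding stop up so that the row is packed snug between the wall and the stop. Do not tip any mould over.

Things in the scene. Friction and masses are not known exactly. Their poses are not given: they have to be found in the camera images.
- mould_a_mid (a point): Centre (half-way up, 33 mm above its underside) of the smallest terracotta press mould: an upright slab 34 mm wide (its x), 24 mm thick (its y) and 66 mm high (its z), one broad face with a shallow recess. Starts standing loose in one slot of the drying rack, any slot. Grip it across its width, over the narrow side faces, fairly near the top, so that the neighbours stay clear. Free-standing it is stable.
- mould_b_mid (a point): Centre (half-way up, 36 mm above its underside) of the second smallest terracotta press mould: an upright slab 44 mm wide (its x), 24 mm thick (its y) and 72 mm high (its z), one broad face with a shallow recess. Starts standing loose in one slot of the drying rack, any slot. Grip it across its width, over the narrow side faces, fairly near the top, so that the neighbours stay clear. Free-standing it is stable.
- mould_c_mid (a point): Centre (half-way up, 39 mm above its underside) of the second largest terracotta press mould: an upright slab 54 mm wide (its x), 24 mm thick (its y) and 78 mm high (its z), one broad face with a shallow recess. Starts standing loose in one slot of the drying rack, any slot. Grip it across its width, over the narrow side faces, fairly near the top, so that the neighbours stay clear. Free-standing it is stable.
- mould_d_mid (a point): Centre (half-way up, 42 mm above its underside) of the largest terracotta press mould: an upright slab 64 mm wide (its x), 24 mm thick (its y) and 84 mm high (its z), one broad face with a shallow recess. Starts standing loose in one slot of the drying rack, any slot. Grip it across its width, over the narrow side faces, fairly near the top, so that the neighbours stay clear. Free-standing it is stable.
- rack: Drying rack, fixed: wooden board 100 mm (x) by 180 mm (y), origin under its centre, top face 12 mm above the table, five low ribs 8 mm thick and 10 mm high across it making four slots in a row along its y, 40 mm apart (y = -60, -20, 20, 60 mm). A mould stands in each slot, its thickness along the rack's y.
- tray: Storage tray, fixed: plywood board 108 mm wide (x) by 260 mm long (y), origin under its centre, floor 12 mm above the table. Fixed end wall across its -y end, 20 mm thick, top 72 mm above the table, inner face at y = -110 mm. The sliding end stop stands at the +y part. Low lips 6 mm high along both long sides (inner faces at x = -48 and 48 mm). The row of moulds stands along its y, thickness along y, width along x.
- stop (a joint): How far the sliding end stop has been pushed towards the fixed wall, in m: 0 = fully back, grows as it moves in the tray's -y direction, limit 0.11. The clear length between wall and stop is 0.200 m minus this value (so 0.104 with the four 24 mm moulds exactly snug). It starts between 0 and 0.04. It slides stiffly (about 2 N, more with moulds to push along) and stays where it is left.
- stop_top (a point): Centre of the top face of the sliding end stop, a wooden block 40 mm wide (tray's x), 20 mm thick (tray's y), 70 mm high, its top 82 mm above the table; it can be pinched across its 40 mm width from above and slid, or pushed from behind. Its axes are the tray's.
Things that resemble listed ones, but are neither listed nor needed, are in the scene too. Leave any purple or turquoise look-alike of the part that bears mould_b_mid alone.

How it is judged:
By the outcome, as a careful person would: the job done as asked, in the order asked, and still so for the second after the job is handed in, with the robot touching nothing.
It also fails if it takes over 115 s, if anything falls off the work surface, if the arm or the gripper's body presses on something with over 40 N, if the wrist force passes 120 N, or if a joint passes its speed limit or range.

## Working session

There is one attempt and no reset: what is moved stays moved. The work goes in short steps, Python scripts to look and compute and a shell command to move; the robot and the scene stay as the last step left them, time stands still between calls to the robot, and variables do not carry over. Pictures are saved under pics/ and viewed, about 12 in all and at most 16, crops included, and the job is handed in when it is done.

```bash
ls; mkdir -p pics; python3 - <<'E'
from bench import r, eyes
import cv2, numpy as np
s=r.read_state(); print(s)
for n in ("scene","side","wrist"):
    im=eyes.camera(n); cv2.imwrite(f"pics/{n}0.png",im)
    c=eyes.calibration(n); print(n,{k:np.round(v,4).tolist() for k,v in c.items()})
E
```

```text
pics
{'time': 0.0, 'joint_positions': array([ 1.30640775,  0.33288561, -0.06470839,  1.46089893,  0.02160896,
        1.34986489, -0.08851251]), 'joint_vel': array([-9.30919971e-04,  4.13200414e-04,  1.23645467e-03,  9.43594847e-04,
        4.90312522e-04, -2.23281250e-03,  1.05438628e-05]), 'joint_torque': array([ 2.09961313e-04, -6.23263407e+01,  2.47175008e-02, -3.89895451e+01,
       -6.12912420e-02,  3.98029271e-02,  1.17875929e-04]), 'ee_pos': array([ 0.14956676, -0.60648761,  0.23276559]), 'eef_rot': array([ 9.92699897e-01,  1.20608672e-01, -1.14691190e-04, -6.70718567e-04]), 'ft_force': array([-0.08022158,  0.256335  , -0.62024783]), 'torque': array([ 0.04323428, -0.03282649,  0.00115896]), 'width': 0.08676516970089729}
scene {'fx': 464.1437, 'fy': 464.1437, 'cx': 255.563, 'cy': 193.7868, 'R': [[0.7361, 0.6768, 0.0091], [0.459, -0.4892, -0.7416], [-0.4975, 0.5501, -0.6707]], 't': [-0.4339, -0.1614, 1.237]}
side {'fx': 412.4743, 'fy': 412.4743, 'cx': 262.1041, 'cy': 194.9896, 'R': [[-0.9347, -0.3551, -0.0173], [-0.2061, 0.581, -0.7873], [0.2896, -0.7323, -0.6163]], 't': [0.519, 0.1572, 0.7384]}
wrist {'fx': 319.4877, 'fy': 319.4877, 'cx': 252.5107, 'cy': 189.1726, 'hand_eye': [[-0.0005, -0.9592, -0.2827, 0.0769], [1.0, -0.0004, -0.0004, -0.0001], [0.0003, -0.2827, 0.9592, -0.1516], [0.0, 0.0, 0.0, 1.0]]}
```

```bash
python3 -c "
import cv2,numpy as np
a=cv2.imread('pics/scene0.png');cv2.imwrite('pics/s0.png',cv2.resize(a,(800,600)))
b=cv2.imread('pics/side0.png');cv2.imwrite('pics/d0.png',cv2.resize(b,(800,600)))"
```

```text
(no output)
```

View pics/s0.png

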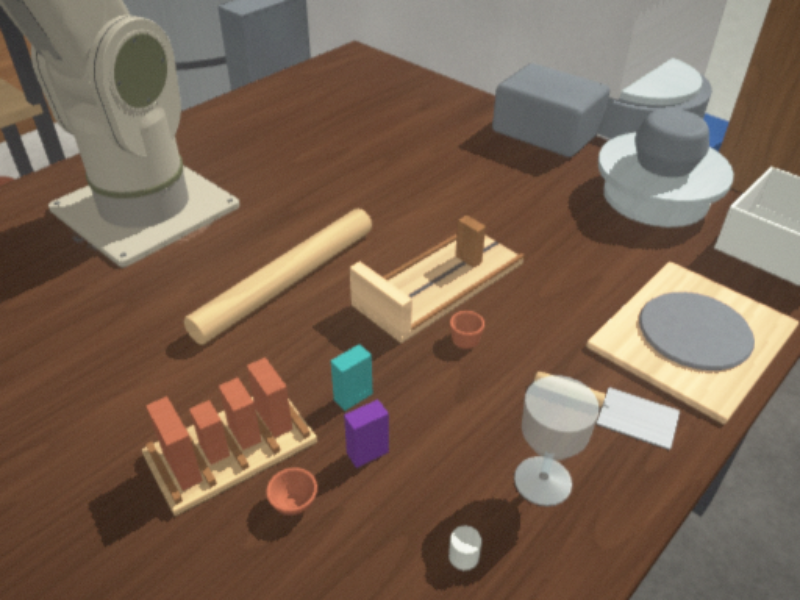

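View pics/d0.png

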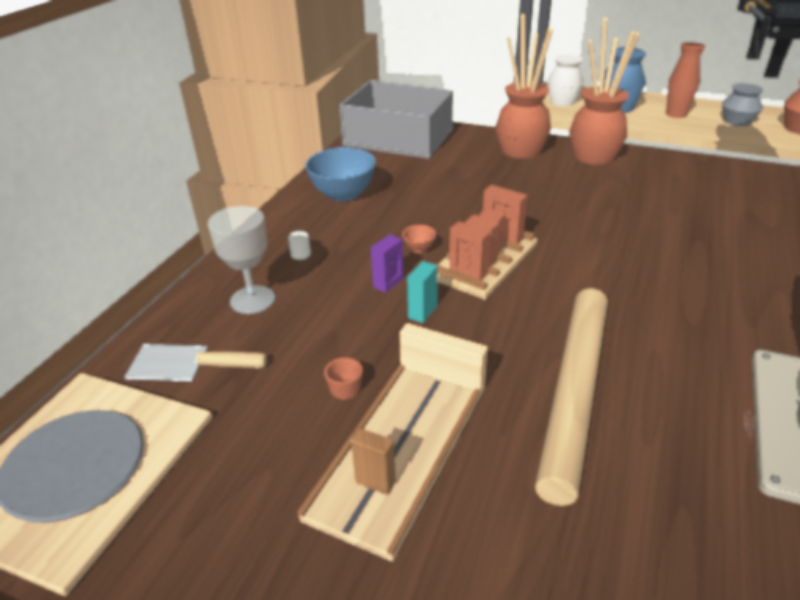

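The scene view shows the rack at about (230,440) with four terracotta moulds, the largest on the left. The tray is at (435,290), with its wall at (380,300) and the stop at (470,240). The turquoise and purple look-alikes stand at (352,378) and (367,433). The side view agrees. Next I'll get rough positions.

```bash
cat > h.py <<'E'
from bench import r, eyes
import cv2, numpy as np
from scipy.spatial.transform import Rotation as R
def cam(n, st=None):
    c=eyes.calibration(n); K=np.array([[c['fx'],0,c['cx']],[0,c['fy'],c['cy']],[0,0,1.]])
    if n=='wrist':
        H=np.array(c['hand_eye']); T=np.eye(4); T[:3,:3]=R.from_quat(st['eef_rot']).as_matrix(); T[:3,3]=st['ee_pos']
        W=np.linalg.inv(T@H); return K,W[:3,:3],W[:3,3]
    return K,np.array(c['R']),np.array(c['t'])
def cast(C,uv,z):
    K,Rm,t=C; uv=np.atleast_2d(np.asarray(uv,float)); d=(np.linalg.inv(K)@np.c_[uv,np.ones(len(uv))].T).T@Rm
    o=-Rm.T@t; return o+d*((z-o[2])/d[:,2])[:,None]
def proj(C,X):
    K,Rm,t=C; p=(np.atleast_2d(X)@Rm.T+t)@K.T; return p[:,:2]/p[:,2:]
E
python3 - <<'E'
from h import *
C=cam('scene'); D=cam('side'); k=.64
np.set_printoptions(precision=3,suppress=True)
print('rack',cast(C,np.array([[145,455],[177,507],[316,435]])*k,.012))
print('wall top',cast(C,np.array([[350,268],[408,302]])*k,.072), 'tray far',cast(C,np.array([[522,258]])*k,.012),'stop top',cast(C,np.array([[471,222]])*k,.082))
print('side wall top',cast(D,np.array([[402,328],[487,350]])*k,.072),'tray end',cast(D,np.array([[302,515],[392,553]])*k,.012),'stop',cast(D,np.array([[375,438]])*k,.082))
print('decoys',cast(C,np.array([[352,355],[367,412]])*k,.072))
print(R.from_quat(r.read_state()['eef_rot']).as_matrix())
E
```

```text
rack [[ 0.451 -0.288  0.012]
 [ 0.536 -0.303  0.012]
 [ 0.575 -0.132  0.012]]
wall top [[0.434 0.067 0.072]
 [0.54  0.07  0.072]] tray far [[0.557 0.317 0.012]] stop top [[0.497 0.257 0.082]]
side wall top [[0.538 0.068 0.072]
 [0.428 0.072 0.072]] tray end [[0.554 0.314 0.012]
 [0.451 0.321 0.012]] stop [[0.497 0.248 0.082]]
decoys [[ 0.555 -0.049  0.072]
 [ 0.631 -0.1    0.072]]
[[ 0.971  0.239 -0.   ]
 [ 0.239 -0.971  0.001]
 [-0.    -0.001 -1.   ]]
```

```bash

python3 -m inch '{"translation":[[0.4,0.45,0.1],[0.72,0.91,0.14],[0.72,0.91,0.14]],"rot":[[0,0,0.1],[0,0,0.21],[0,0,0.21]],"jaw":[87,87,87]}' 20
for i in 1 2 3 4; do python3 -m inch '{"translation":[[0.4,0.45,0.1],[0.72,0.91,0.14],[0.72,0.91,0.14]],"rot":[[0,0,0.1],[0,0,0.21],[0,0,0.21]],"jaw":[87,87,87]}'; done
python3 - <<'E'
from h import *
import pickle
s=r.read_state(); im=eyes.camera('wrist'); cv2.imwrite('pics/w1.png',im); pickle.dump(s,open('pics/w1.pkl','wb'))
print(s['time'],s['ee_pos'],R.from_quat(s['eef_rot']).as_matrix(),s['joint_positions'])
cv2.imwrite('pics/w1b.png',cv2.resize(im,(800,600),interpolation=cv2.INTER_CUBIC))
E
```

```text
time: 0.45
ee_pos: [0.2256, -0.512, 0.2475]
eef_rot: [0.972, 0.233, 0.001, -0.001]
ft_force: [0.9, -0.9, -0.8]
width: 0.087
time: 0.75
ee_pos: [0.3006, -0.4176, 0.2621]
eef_rot: [0.94, 0.342, 0.001, -0.001]
ft_force: [0.4, -0.6, 0.4]
width: 0.087
time: 1.05
ee_pos: [0.3754, -0.3227, 0.2767]
eef_rot: [0.894, 0.447, 0.002, -0.0]
ft_force: [0.5, -0.3, 0.1]
width: 0.0872
time: 1.35
ee_pos: [0.4499, -0.2275, 0.2913]
eef_rot: [0.838, 0.546, 0.002, -0.001]
ft_force: [0.0, -0.3, 0.2]
width: 0.0871
time: 1.65
ee_pos: [0.5238, -0.1321, 0.3058]
eef_rot: [0.77, 0.638, 0.003, -0.001]
ft_force: [0.2, -0.3, -0.0]
width: 0.087
1.65 [ 0.52380962 -0.13207883  0.30579026] [[ 0.18627942  0.98248973  0.003729  ]
 [ 0.98247672 -0.18629854  0.00568709]
 [ 0.00628222  0.00260426 -0.99997688]] [ 0.71422175  0.16105048 -0.61418161  1.54590343  0.0870178   1.46099021
 -0.09050591]
```

View pics/w1b.png

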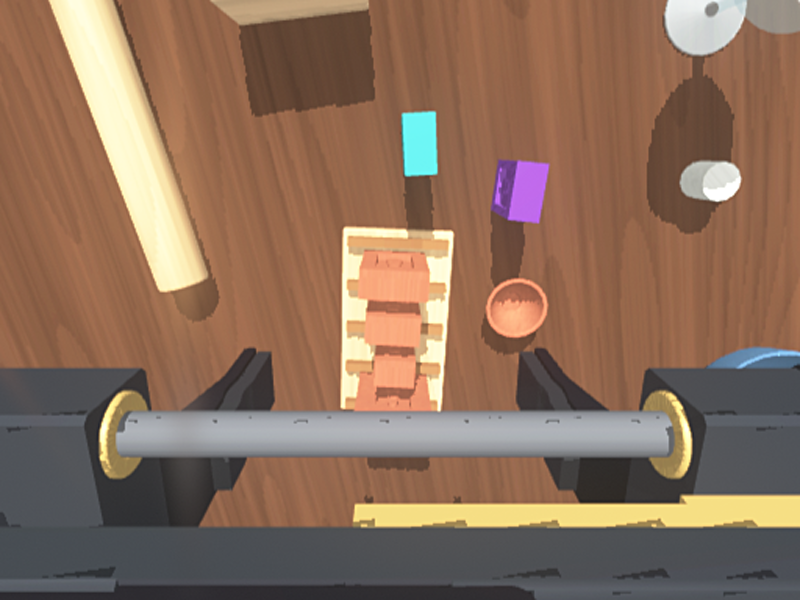

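The wrist view shows the rack at (345–454, 227–410+). From +y to −y the moulds are wide c at (395,285), b at (393,330), narrow a at (395,372), and largest d, hidden by the gripper bar at (395,400). I'll shift +y so the whole rack is in view.

```bash

python3 -m inch '{"translation":[[0,0.45,0],[-0.1,0.9,-0.2],[-0.1,0.9,-0.2],[-0.1,0.9,-0.2]],"rot":[[0,0,0],[0,0,-0.04],[0,0,-0.04],[0,0,-0.04]],"jaw":[87,87,87,87]}'
python3 - <<'E'
from h import *
import pickle
s=r.read_state(); im=eyes.camera('wrist'); cv2.imwrite('pics/w2.png',im); pickle.dump(s,open('pics/w2.pkl','wb'))
C=cam('wrist',s)
print(s['ee_pos'],proj(C,[[.505,-.21,.05],[.49,.07,.07],[.5,.19,.012]]))
u,v=proj(C,[[.505,-.21,.05]])[0].astype(int)
cr=im[max(0,v-75):v+75,u-100:u+100]; print('crop origin',u-100,max(0,v-75))
cv2.imwrite('pics/w2c.png',cv2.resize(cr,None,fx=4,fy=4,interpolation=cv2.INTER_CUBIC))
E
```

```text
time: 2.1
ee_pos: [0.5142, -0.0399, 0.2855]
eef_rot: [0.783, 0.622, 0.003, -0.001]
ft_force: [0.1, -0.7, 0.4]
width: 0.0874
[ 0.51424062 -0.03993624  0.28547105] [[274.21459106 281.72899719]
 [207.90742161  73.17946572]
 [195.35578654 -32.6632212 ]]
crop origin 174 206
```

View pics/w2c.png

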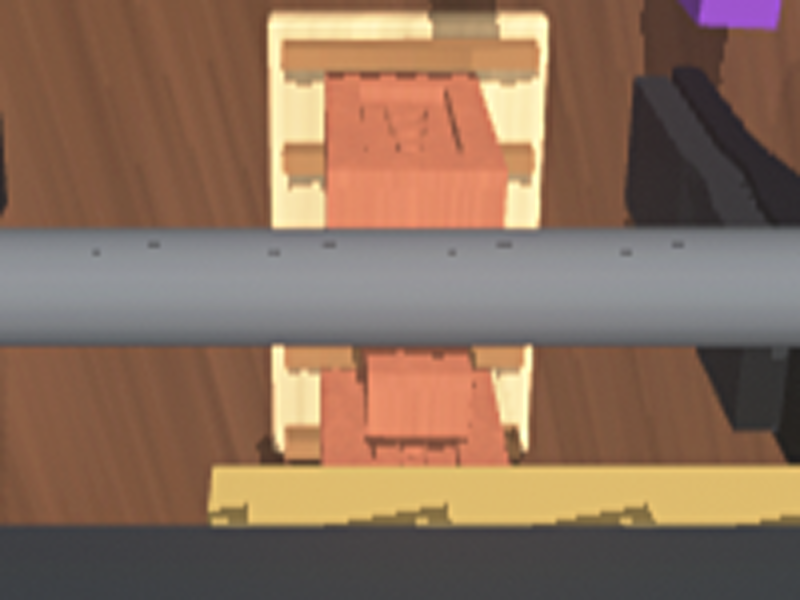

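This crop shows the rack board's top corners at (270,13) and (547,14), and mould c's front top edge from (326,170) to (505,165). The rest is behind the gripper. I'll enlarge the rack in the first wrist picture.

```bash
python3 -c "
import cv2
im=cv2.imread('pics/w1.png');cv2.imwrite('pics/w1c.png',cv2.resize(im[135:270,200:310],None,fx=4.4,fy=4.4,interpolation=cv2.INTER_CUBIC))"
```

```text
(no output)
```

View pics/w1c.png

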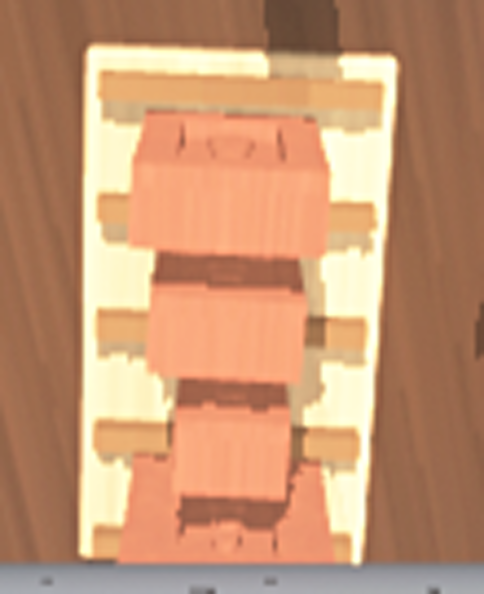

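```bash
python3 - <<'E'
from h import *
import pickle
np.set_printoptions(precision=4,suppress=True)
C=cam('wrist',pickle.load(open('pics/w1.pkl','rb')))
f=lambda p,z: cast(C,(np.array(p)+.5)/4.4-.5+[200,135],z)[:,:2]
P={'c':([(132,163),(330,167),(327,256),(130,243)],.090),'b':([(152,284),(304,292),(302,383),(148,370)],.084),'a':([(176,403),(289,408),(287,502),(174,492)],.078)}
for n,(p,z) in P.items():
    q=f(p,z); m=q.mean(0); wx=(q[1]-q[0]+q[2]-q[3])/2; print(n,m,'w',np.hypot(*wx),'yaw',np.degrees(np.arctan2(wx[1],wx[0])), 'thick',np.linalg.norm((q[0]+q[1]-q[2]-q[3])/2))
k=f([(88,46),(398,58),(80,553),(358,565)],.012); print(k); d=k[1]-k[0]; yaw=np.arctan2(d[1],d[0]); l=k[0]-k[2]; print('rack w',np.hypot(*d),'yaw',np.degrees(yaw),np.degrees(np.arctan2(-l[0],l[1])))
rr=k[1]-k[3]; print('right edge yaw',np.degrees(np.arctan2(-rr[0],rr[1])))
for yw in (yaw,np.arctan2(-l[0]-rr[0],l[1]+rr[1])):
    ey=np.array([-np.sin(yw),np.cos(yw)]); ctr=(k[0]+k[1])/2-.09*ey; print(ctr,[ctr+s*ey for s in (-.06,-.02,.02,.06)])
# scene check: rack top edge 
S=cam('scene'); print(cast(S,np.array([[155,401],[171,399]])*.64,.096))
E
```

```text
c [ 0.5191 -0.1518] w 0.053483022369910774 yaw -13.374581588300998 thick 0.023639850674222637
b [ 0.511 -0.189] w 0.04327997058675764 yaw -14.999878762098675 thick 0.026494319577044605
a [ 0.5051 -0.2278] w 0.033305304998312725 yaw -14.988394835364545 thick 0.029257021192097447
[[ 0.481  -0.1114]
 [ 0.5771 -0.1336]
 [ 0.4398 -0.2857]
 [ 0.5353 -0.3088]]
rack w 0.0986172036927178 yaw -13.00809114513993 -13.297452582492076
right edge yaw -13.408624471773358
[ 0.5088 -0.2102] [array([ 0.4953, -0.2687]), array([ 0.5043, -0.2297]), array([ 0.5133, -0.1907]), array([ 0.5223, -0.1517])]
[ 0.5082 -0.2101] [array([ 0.4944, -0.2684]), array([ 0.5036, -0.2295]), array([ 0.5129, -0.1906]), array([ 0.5221, -0.1517])]
[[ 0.4634 -0.2615  0.096 ]
 [ 0.4738 -0.2479  0.096 ]]
```

```bash

python3 -m inch '{"translation":[[0,0.45,0.1],[-0.05,1,0.2],[-0.05,1,0.2]],"rot":[[0,0,0.05],[0,0,0.15],[0,0,0.15]],"jaw":[87,87,87]}'
python3 -m inch '{"translation":[[0,0.45,0.1],[-0.05,1,0.2],[-0.05,1,0.2]],"rot":[[0,0,0],[0,0,0],[0,0,0]],"jaw":[87,87,87]}'
python3 -m inch '{"translation":[[0,0.45,0],[0,0.9,0],[0,0.9,0],[0,0.9,0]],"rot":[[0,0,0],[0,0,0],[0,0,0],[0,0,0]],"jaw":[87,87,87,87]}'
python3 - <<'E'
from h import *
import pickle
s=r.read_state(); im=eyes.camera('wrist'); cv2.imwrite('pics/w3.png',im); pickle.dump(s,open('pics/w3.pkl','wb'))
cv2.imwrite('pics/w3b.png',cv2.resize(im,(800,600),interpolation=cv2.INTER_CUBIC))
print(R.from_quat(s['eef_rot']).as_matrix(),s['joint_positions'])
E
```

```text
time: 2.45
ee_pos: [0.5096, 0.0634, 0.3076]
eef_rot: [0.73, 0.684, 0.005, -0.001]
ft_force: [-0.9, 0.3, 0.2]
width: 0.0869
time: 2.75
ee_pos: [0.5041, 0.1682, 0.3292]
eef_rot: [0.728, 0.685, 0.006, -0.001]
ft_force: [-0.2, -1.2, -0.1]
width: 0.0869
time: 3.15
ee_pos: [0.5048, 0.2577, 0.3289]
eef_rot: [0.728, 0.685, 0.006, -0.002]
ft_force: [0.5, -0.2, -0.4]
width: 0.0868
[[ 0.06065123  0.99813578  0.00681159]
 [ 0.99809534 -0.06072302  0.01088115]
 [ 0.01127448  0.00613866 -0.9999176 ]] [ 0.1877597   0.26907781 -0.89905586  1.43425018  0.20579678  1.52588667
 -0.76090513]
```

View pics/w3b.png

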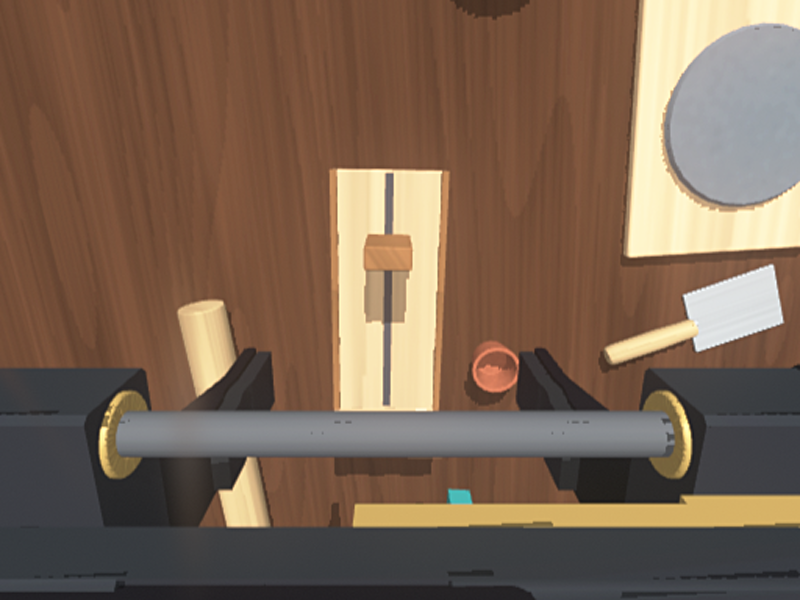

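The wrist view shows the tray running from its far end at (331–449,168) to the wall, which is hidden by the gripper bar at (335–440,410). The centre groove runs from (389,175) to (388,405), and the stop's top face is near (388,259). Computing the tray pose:

```bash
python3 - <<'E'
from h import *
import pickle
np.set_printoptions(precision=4,suppress=True)
C=cam('wrist',pickle.load(open('pics/w3.pkl','rb'))); k=.64
f=lambda p,z: cast(C,(np.array(p)+.5)*k-.5,z)[:,:2]
L=f([(331,168),(449,171),(334,408),(440,408)],.018); print('lip outer',L)
for a,b in((0,2),(1,3)):
    l=L[a]-L[b]; print('yaw',np.degrees(np.arctan2(-l[0],l[1])))
g=f([(389,175),(388,403)],.012); l=g[0]-g[1]; print('groove',g,np.degrees(np.arctan2(-l[0],l[1])))
d=L[1]-L[0]; print('w',np.hypot(*d),np.degrees(np.arctan2(d[1],d[0])))
q=f([(364,247),(412,247),(412,271),(364,269)],.082); print('stop',q.mean(0),q)
yaw=np.radians(-4); ey=np.array([-np.sin(yaw),np.cos(yaw)]); c=(L[0]+L[1])/2-.13*ey; print('centre',c,'wall inner',c-.11*ey,'stop y',(q.mean(0)-c)@ey)
E
python3 - <<'E'
import cv2,numpy as np
a=cv2.imread('pics/scene0.png')[160:225,215:340];b=cv2.imread('pics/side0.png')[195:270,235:335]
cv2.imwrite('pics/wall.png',np.vstack([cv2.resize(a,(600,312),interpolation=2),np.pad(cv2.resize(b,(384,288),interpolation=2),((0,0),(0,216),(0,0)))]))
E
```

```text
lip outer [[0.4526 0.3256]
 [0.5585 0.3165]
 [0.4328 0.087 ]
 [0.5417 0.08  ]]
yaw -4.759812815919921
yaw -4.063376063001082
groove [[0.5042 0.3161]
 [0.4883 0.086 ]] -3.9501447704841564
w 0.10624515934063372 -4.932131683227811
stop [0.4997 0.2527] [[0.4809 0.2634]
 [0.5197 0.261 ]
 [0.5186 0.2411]
 [0.4795 0.2452]]
centre [0.4965 0.1913] wall inner [0.4888 0.0816] stop y 0.061404350371834435
```

View pics/wall.png

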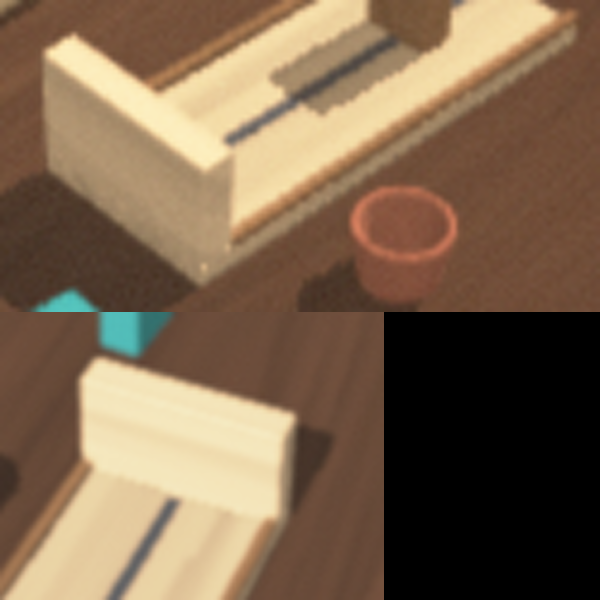

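The scene and side crops show the wall clearly, with the inner top edge at (73,35)–(235,155) in the upper one and (80,380)–(294,415) in the lower.

```bash
python3 - <<'E'
from h import *
np.set_printoptions(precision=4,suppress=True)
S,D=cam('scene'),cam('side')
f=lambda C,p,s,o,z: cast(C,(np.array(p)+.5)/s-.5+o,z)[:,:2]
a=f(S,[(73,35),(235,155),(45,50),(210,172)],4.8,[215,160],.072); print('scene in/out',a)
b=f(D,[(294,103),(80,70)],3.84,[235,195],.072); print('side inner',b)
b2=f(D,[(280,208),(87,150)],3.84,[235,195],.012); print('side floor',b2)
for q in (a[:2],a[2:],b,b2):
    d=q[1]-q[0]; print(np.degrees(np.arctan2(d[1],d[0])),q.mean(0))
E
```

```text
scene in/out [[0.4316 0.087 ]
 [0.5408 0.0765]
 [0.43   0.0706]
 [0.5403 0.061 ]]
side inner [[0.4311 0.0651]
 [0.5383 0.0771]]
side floor [[0.4313 0.078 ]
 [0.5384 0.0715]]
-5.508918115702936 [0.4862 0.0817]
-4.952588053956944 [0.4851 0.0658]
6.413598305435743 [0.4847 0.0711]
-3.5124869130406977 [0.4848 0.0748]
```

```bash

python3 - <<'E'
from h import *
import pickle
C=cam('wrist',pickle.load(open('pics/w1.pkl','rb')))
print('d front mid approx',cast(C,(np.array([[122,545],[331,548]])+.5)/4.4-.5+[200,135],.090))
E
python3 -m inch '{"translation":[[0,-0.45,-0.15],[0,-1,-0.3],[0,-1,-0.3]],"rot":[[-0.011,0.006,-0.05],[-0.011,0.006,-0.08],[-0.011,0.006,-0.08]],"jaw":[87,87,87]}' 25 | head -2
for i in 1 2 3 4; do python3 -m inch '{"translation":[[0,-0.45,-0.1],[0,-1,-0.25],[0,-1,-0.25]],"rot":[[0,0,-0.01],[0,0,-0.02],[0,0,-0.02]],"jaw":[87,87,87]}' | head -2; done
cat > go.py <<'E'
# python3 go.py x y yaw_deg z : how far to go, in inch units (100 mm, 60 deg)
import sys; from h import *
x,y,yaw,z=map(float,sys.argv[1:5]); s=r.read_state(); M=R.from_quat(s['eef_rot']).as_matrix()
a=np.radians(yaw); T=np.array([[-np.sin(a),np.cos(a),0],[np.cos(a),np.sin(a),0],[0,0,-1]])
print('t',round(s['time'],2),'pos',np.round(s['ee_pos'],4),'w',round(s['width'],4),'F',np.round(s['ft_force'],1))
print('shift',np.round((np.array([x,y,z])-s['ee_pos'])*10,3),'rot',np.round(R.from_matrix(T@M.T).as_rotvec()/np.radians(60),3))
E
python3 go.py 0.494 -0.2685 -13.4 0.073
```

```text
d front mid approx [[ 0.46934622 -0.2452674   0.09      ]
 [ 0.52880384 -0.25764446  0.09      ]]
time: 3.5
ee_pos: [0.5065, 0.1471, 0.2973]
time: 3.8
ee_pos: [0.5063, 0.0385, 0.2711]
time: 4.1
ee_pos: [0.5051, -0.0694, 0.2448]
time: 4.4
ee_pos: [0.5029, -0.1768, 0.2183]
time: 4.7
ee_pos: [0.5001, -0.2839, 0.1916]
t 4.7 pos [ 0.5001 -0.2839  0.1916] w 0.087 F [-0.1 -0.5 -0.2]
shift [-0.061  0.154 -1.186] rot [ 0.012 -0.009  0.049]
```

```bash

python3 -m inch '{"translation":[[-0.05,0.16,-0.1],[-0.05,0.17,-0.3],[-0.05,0.17,-0.5],[-0.05,0.17,-0.5]],"rot":[[0.012,-0.009,0.05],[0.012,-0.009,0.05],[0.012,-0.009,0.05],[0.012,-0.009,0.05]],"jaw":[87,87,87,87]}' 25 >/dev/null
python3 go.py 0.495 -0.267 -13.4 0.073
```

```text
t 5.1 pos [ 0.4934 -0.2667  0.1395] w 0.087 F [-0.3  0.3  0.5]
shift [ 0.016 -0.003 -0.665] rot [-0.002 -0.004  0.   ]
```

```bash

python3 -m inch '{"translation":[[0.015,0,-0.2],[0.015,0,-0.45],[0.015,0,-0.66],[0.015,0,-0.66],[0.015,0,-0.66]],"rot":[[0,0,0],[0,0,0],[0,0,0],[0,0,0],[0,0,0]],"jaw":[87,87,87,87,87]}' 25 
python3 - <<'E'
from h import *
a=eyes.camera('scene')[200:360,70:270]; b=eyes.camera('side')[90:210,230:380]
cv2.imwrite('pics/g1.png',np.hstack([cv2.resize(a,(400,320),interpolation=2),cv2.resize(b,(400,320),interpolation=2)]))
E
```

```text
time: 5.6
ee_pos: [0.4953, -0.2671, 0.0748]
eef_rot: [0.785, 0.619, -0.001, -0.002]
ft_force: [0.5, 0.3, -0.5]
width: 0.087
```

View pics/g1.png

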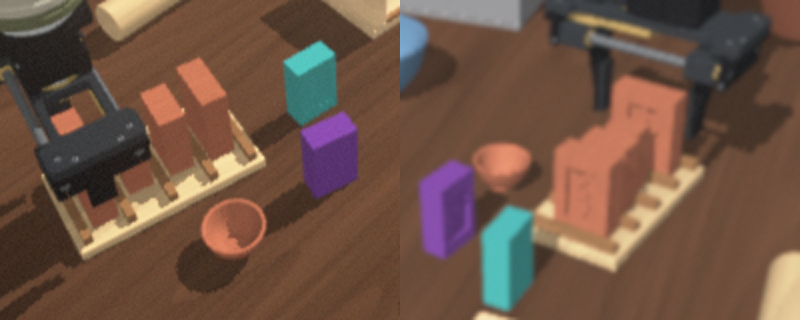

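The picture shows the open jaws straddling the largest mould, with its neighbours clear. Closing and lifting.

```bash

python3 -m inch '{"translation":[[0,0,0],[0,0,0],[0,0,0],[0,0,0],[0,0,0],[0,0,0]],"rot":[[0,0,0],[0,0,0],[0,0,0],[0,0,0],[0,0,0],[0,0,0]],"jaw":[50,50,50,50,50,50]}' 25 
python3 -m inch '{"translation":[[0,0,0.1],[0,0,0.4],[0,0,0.8],[0,0,0.95],[0,0,0.95]],"rot":[[0,0,0],[0,0,0],[0,0,0],[0,0,0],[0,0,0]],"jaw":[50,50,50,50,50]}'
```

```text
time: 6.3
ee_pos: [0.496, -0.2673, 0.0757]
eef_rot: [0.785, 0.619, -0.001, -0.001]
ft_force: [-0.3, -0.9, 4.0]
width: 0.0638
time: 6.8
ee_pos: [0.4971, -0.2678, 0.173]
eef_rot: [0.785, 0.619, 0.0, 0.001]
ft_force: [-0.3, -0.6, -2.7]
width: 0.064
```

```bash

python3 -m inch '{"translation":[[0,0.2,0.2],[0,0.5,0.3],[0,0.9,0.3],[0,0.9,0.3]],"rot":[[0,0,0],[0,0,0.03],[0,0,0.05],[0,0,0.05]],"jaw":[50,50,50,50]}' |head -2
for i in 1 2; do python3 -m inch '{"translation":[[0,0.4,0],[-0.03,0.8,0],[-0.03,0.9,0]],"rot":[[0,0,0],[0,0,0.03],[0,0,0.05]],"jaw":[50,50,50]}' |head -2; done
python3 -m inch '{"translation":[[0,0.4,0],[0,0.7,0],[0,0.8,0],[0,0.8,0]],"rot":[[0,0,0],[0,0,0],[0,0,0],[0,0,0]],"jaw":[50,50,50,50]}' |head -2
python3 go.py 0.489 0.098 -4.5 0.078
```

```text
time: 7.2
ee_pos: [0.4971, -0.1718, 0.2017]
time: 7.5
ee_pos: [0.493, -0.0769, 0.2001]
time: 7.8
ee_pos: [0.4889, 0.0176, 0.1989]
time: 8.2
ee_pos: [0.4884, 0.0983, 0.1979]
t 8.2 pos [0.4884 0.0983 0.1979] w 0.0638 F [ 0.1 -0.  -1.6]
shift [ 0.006 -0.003 -1.199] rot [-0.004 -0.005 -0.024]
```

```bash

python3 -m inch '{"translation":[[0,0,-0.3],[0,0,-0.6],[0,0,-0.85],[0,0,-0.95],[0,0,-0.95]],"rot":[[-0.004,-0.005,-0.024],[-0.004,-0.005,-0.024],[-0.004,-0.005,-0.024],[-0.004,-0.005,-0.024],[-0.004,-0.005,-0.024]],"jaw":[50,50,50,50,50]}' |head -2
python3 - <<'E'
from h import *
a=eyes.camera('scene')[130:250,190:350]; b=eyes.camera('side')[170:350,180:340]
cv2.imwrite('pics/p1.png',np.hstack([cv2.resize(a,(400,300),interpolation=2),cv2.resize(b,(267,300),interpolation=2)]))
E
python3 go.py 0.489 0.098 -4.5 0.077
```

```text
time: 8.7
ee_pos: [0.4877, 0.0967, 0.1015]
t 8.8 pos [0.489  0.0977 0.1036] w 0.0638 F [-0.8  0.9 -2.4]
shift [ 0.     0.003 -0.266] rot [0.    0.001 0.001]
```

View pics/p1.png

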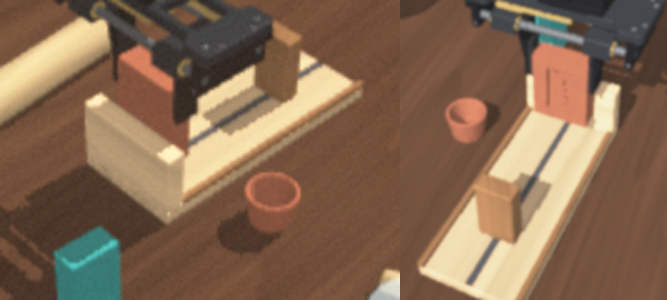

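The scene and side views show the mould upright just inside the wall, between the lips. Lowering it and nudging it toward the wall.

```bash

python3 -m inch '{"translation":[[0,0.003,-0.12],[0,0.003,-0.22],[0,0.003,-0.265],[0,0.003,-0.27],[0,0.003,-0.27]],"rot":[[0,0,0],[0,0,0],[0,0,0],[0,0,0],[0,0,0]],"jaw":[50,50,50,50,50]}'
python3 -m inch '{"translation":[[-0.001,-0.02,0],[-0.003,-0.04,0],[-0.003,-0.04,0]],"rot":[[0,0,0],[0,0,0],[0,0,0]],"jaw":[50,50,50]}'
```

```text
time: 9.3
ee_pos: [0.489, 0.0981, 0.0766]
eef_rot: [0.735, 0.679, 0.0, 0.0]
ft_force: [0.3, 0.5, -2.2]
width: 0.0638
time: 9.6
ee_pos: [0.4888, 0.0947, 0.0769]
eef_rot: [0.734, 0.679, 0.001, 0.0]
ft_force: [0.3, 3.3, -2.4]
width: 0.0639
```

```bash

python3 -m inch '{"translation":[[0,0,-0.012],[0,0,-0.012],[0,0,-0.012],[0,0,-0.012],[0,0,-0.012],[0,0,-0.012]],"rot":[[0,0,0],[0,0,0],[0,0,0],[0,0,0],[0,0,0],[0,0,0]],"jaw":[50,50,80,80,80,80]}'
python3 -m inch '{"translation":[[0,0,0.2],[0,0,0.5],[0,0,0.9],[0,0,1],[0,0,1]],"rot":[[0,0,0],[0,0,0],[0,0,0],[0,0,0],[0,0,0]],"jaw":[80,80,80,80,80]}'
python3 - <<'E'
from h import *
a=eyes.camera('scene')[130:250,190:350]; b=eyes.camera('side')[170:350,180:340]
cv2.imwrite('pics/p2.png',np.hstack([cv2.resize(a,(400,300),interpolation=2),cv2.resize(b,(267,300),interpolation=2)]))
E
python3 go.py 0.520 -0.152 -13.4 0.15
```

```text
time: 10.2
ee_pos: [0.4889, 0.0945, 0.0757]
eef_rot: [0.735, 0.679, 0.001, 0.0]
ft_force: [-0.2, -0.0, 1.1]
width: 0.0793
time: 10.7
ee_pos: [0.4899, 0.0946, 0.1772]
eef_rot: [0.735, 0.678, 0.002, 0.001]
ft_force: [0.1, 0.4, -0.4]
width: 0.0798
t 10.8 pos [0.4885 0.0942 0.1748] w 0.0801 F [-1.  -1.2 -0.8]
shift [ 0.315 -2.462 -0.248] rot [-0.     0.    -0.148]
```

View pics/p2.png

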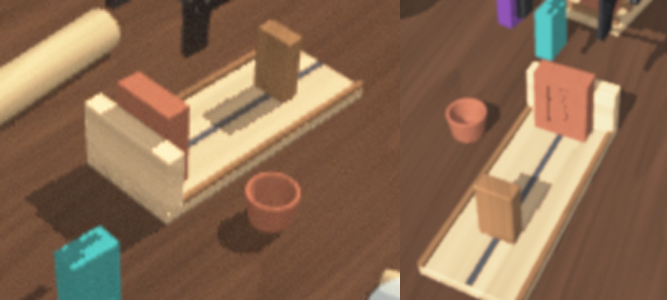

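Mould d stands upright against the wall, square and centred. Next is c.

```bash

for i in 1 2; do python3 -m inch '{"translation":[[0.05,-0.4,0],[0.1,-0.8,0],[0.105,-0.82,0]],"rot":[[0,0,-0.02],[0,0,-0.05],[0,0,-0.05]],"jaw":[87,87,87]}' >/dev/null; done
python3 -m inch '{"translation":[[0.05,-0.4,0],[0.1,-0.75,0],[0.1,-0.79,0],[0.1,-0.79,0]],"rot":[[0,0,-0.02],[0,0,-0.05],[0,0,-0.05],[0,0,-0.05]],"jaw":[87,87,87,87]}' >/dev/null
python3 go.py 0.5205 -0.152 -13.4 0.068
```

```text
t 11.8 pos [ 0.5173 -0.1605  0.169 ] w 0.0874 F [-0.5  0.9  0.3]
shift [ 0.032  0.085 -1.01 ] rot [ 0.    -0.008  0.019]
```

```bash

python3 -m inch '{"translation":[[0.03,0.08,-0.1],[0.03,0.085,-0.3],[0.03,0.085,-0.3],[0.03,0.085,-0.3]],"rot":[[0,-0.008,0.019],[0,-0.008,0.019],[0,-0.008,0.019],[0,-0.008,0.019]],"jaw":[87,87,87,87]}' >/dev/null
python3 go.py 0.5205 -0.152 -13.4 0.068
```

```text
t 12.2 pos [ 0.5201 -0.1504  0.1386] w 0.0871 F [-0.5 -0.3  0.9]
shift [ 0.004 -0.016 -0.706] rot [-0.    -0.001 -0.002]
```

```bash

python3 -m inch '{"translation":[[0,-0.015,-0.2],[0,-0.015,-0.45],[0,-0.015,-0.65],[0,-0.015,-0.7],[0,-0.015,-0.7]],"rot":[[0,0,0],[0,0,0],[0,0,0],[0,0,0],[0,0,0]],"jaw":[87,87,87,87,87]}' 25
python3 -m inch '{"translation":[[0,0,0],[0,0,0],[0,0,0],[0,0,0],[0,0,0],[0,0,0],[0,0,0]],"rot":[[0,0,0],[0,0,0],[0,0,0],[0,0,0],[0,0,0],[0,0,0],[0,0,0]],"jaw":[40,40,40,40,40,40,40]}' 25 
python3 -m inch '{"translation":[[0,0,0.1],[0,0,0.4],[0,0,0.8],[0,0,1],[0,0,1]],"rot":[[0,0,0],[0,0,0],[0,0,0],[0,0,0],[0,0,0]],"jaw":[40,40,40,40,40]}'
python3 go.py 0.4912 0.130 -4.5 0.17
```

```text
time: 12.7
ee_pos: [0.5202, -0.1514, 0.0689]
eef_rot: [0.784, 0.621, -0.0, -0.001]
ft_force: [0.7, -0.0, 0.3]
width: 0.0872
time: 13.4
ee_pos: [0.5203, -0.1515, 0.0691]
eef_rot: [0.784, 0.621, -0.0, -0.001]
ft_force: [-2.1, -0.5, 3.1]
width: 0.0537
time: 13.9
ee_pos: [0.5219, -0.1517, 0.1727]
eef_rot: [0.784, 0.621, 0.001, 0.002]
ft_force: [0.3, -1.4, -2.1]
width: 0.0538
t 13.9 pos [ 0.5219 -0.1517  0.1727] w 0.0538 F [ 0.3 -1.4 -2.1]
shift [-0.307  2.817 -0.027] rot [0.001 0.004 0.146]
```

```bash

python3 -m inch '{"translation":[[-0.05,0.3,0.1],[-0.1,0.7,0.2],[-0.1,0.92,0.2]],"rot":[[0,0,0.02],[0,0,0.05],[0,0,0.05]],"jaw":[40,40,40]}' >/dev/null
python3 -m inch '{"translation":[[-0.05,0.4,0],[-0.1,0.8,0],[-0.1,0.92,0]],"rot":[[0,0,0.02],[0,0,0.05],[0,0,0.05]],"jaw":[40,40,40]}' >/dev/null
python3 -m inch '{"translation":[[-0.05,0.4,0],[-0.1,0.7,0],[-0.1,0.85,0],[-0.1,0.85,0]],"rot":[[0,0,0.02],[0,0,0.04],[0,0,0.04],[0,0,0.04]],"jaw":[40,40,40,40]}' >/dev/null
python3 go.py 0.4911 0.126 -4.5 0.0705
```

```text
t 14.9 pos [0.4893 0.1274 0.1922] w 0.0537 F [-0.4 -0.6 -0.8]
shift [ 0.018 -0.014 -1.217] rot [-0.002  0.002 -0.008]
```

```bash

python3 -m inch '{"translation":[[0.018,-0.01,-0.2],[0.018,-0.01,-0.55],[0.018,-0.01,-0.75],[0.018,-0.01,-0.8],[0.018,-0.01,-0.8]],"rot":[[0,0,-0.008],[0,0,-0.008],[0,0,-0.008],[0,0,-0.008],[0,0,-0.008]],"jaw":[40,40,40,40,40]}' >/dev/null
python3 go.py 0.4911 0.126 -4.5 0.0705
```

```text
t 15.4 pos [0.4908 0.1255 0.1116] w 0.0538 F [-0.7 -0.1 -0.5]
shift [ 0.003  0.005 -0.411] rot [-0.001  0.001  0.001]
```

The underside is already below d's top with no contact force, so it is clear. Lowering and nudging.

```bash

python3 -m inch '{"translation":[[0,0.005,-0.15],[0,0.005,-0.3],[0,0.005,-0.4],[0,0.005,-0.415],[0,0.005,-0.415]],"rot":[[0,0,0],[0,0,0],[0,0,0],[0,0,0],[0,0,0]],"jaw":[40,40,40,40,40]}'
python3 -m inch '{"translation":[[-0.001,-0.02,0],[-0.003,-0.04,0],[-0.003,-0.04,0]],"rot":[[0,0,0],[0,0,0],[0,0,0]],"jaw":[40,40,40]}'
```

```text
time: 15.9
ee_pos: [0.4906, 0.1261, 0.0698]
eef_rot: [0.735, 0.678, 0.001, -0.001]
ft_force: [-1.0, 0.0, -1.6]
width: 0.0536
time: 16.2
ee_pos: [0.4904, 0.1216, 0.0699]
eef_rot: [0.735, 0.678, 0.001, -0.0]
ft_force: [0.4, -0.6, -1.8]
width: 0.0542
```

```bash

python3 -m inch '{"translation":[[-0.001,-0.015,0],[-0.003,-0.03,0],[-0.003,-0.03,0]],"rot":[[0,0,0],[0,0,0],[0,0,0]],"jaw":[40,40,40]}'
python3 -m inch '{"translation":[[0,0,-0.008],[0,0,-0.008],[0,0,-0.008],[0,0,-0.008],[0,0,-0.008],[0,0,-0.008]],"rot":[[0,0,0],[0,0,0],[0,0,0],[0,0,0],[0,0,0],[0,0,0]],"jaw":[40,40,75,75,75,75]}'
python3 -m inch '{"translation":[[0,0,0.2],[0,0,0.5],[0,0,0.9],[0,0,1],[0,0,1]],"rot":[[0,0,0],[0,0,0],[0,0,0],[0,0,0],[0,0,0]],"jaw":[75,75,75,75,75]}'
python3 -m inch '{"translation":[[0.05,-0.4,0],[0.1,-0.8,0],[0.105,-0.92,0]],"rot":[[0,0,-0.02],[0,0,-0.05],[0,0,-0.05]],"jaw":[87,87,87]}' >/dev/null
python3 -m inch '{"translation":[[0.05,-0.4,0],[0.1,-0.8,0],[0.105,-0.95,0]],"rot":[[0,0,-0.02],[0,0,-0.05],[0,0,-0.05]],"jaw":[87,87,87]}' >/dev/null
python3 -m inch '{"translation":[[0,-0.4,0],[0.02,-0.8,0],[0.02,-0.97,0],[0.02,-0.97,0]],"rot":[[0,0,-0.02],[0,0,-0.03],[0,0,-0.03],[0,0,-0.03]],"jaw":[87,87,87,87]}' >/dev/null
python3 go.py 0.5115 -0.190 -14 0.062
```

```text
time: 16.5
ee_pos: [0.4902, 0.1185, 0.0701]
eef_rot: [0.735, 0.678, 0.001, -0.0]
ft_force: [0.1, -0.3, -1.5]
width: 0.054
time: 17.1
ee_pos: [0.4902, 0.1185, 0.0693]
eef_rot: [0.735, 0.678, 0.001, -0.0]
ft_force: [-0.0, -0.2, -0.3]
width: 0.0733
time: 17.6
ee_pos: [0.4913, 0.1187, 0.1708]
eef_rot: [0.735, 0.678, 0.002, 0.001]
ft_force: [0.8, -1.3, -0.1]
width: 0.0751
t 18.6 pos [ 0.5123 -0.1763  0.1659] w 0.0869 F [ 0.4  0.7 -0.6]
shift [-0.008 -0.137 -1.039] rot [ 0.    -0.002 -0.012]
```

Now a wrist and tray look before b, to verify c and the remaining moulds.

```bash

python3 -m inch '{"translation":[[-0.008,-0.1,-0.1],[-0.008,-0.137,-0.3],[-0.008,-0.137,-0.3],[-0.008,-0.137,-0.3]],"rot":[[0,0,-0.012],[0,0,-0.012],[0,0,-0.012],[0,0,-0.012]],"jaw":[80,80,80,80]}' >/dev/null
python3 - <<'E'
from h import *
a=eyes.camera('scene')[130:250,190:350]; b=eyes.camera('side')[170:350,180:340]; c=eyes.camera('scene')[200:360,70:270]
cv2.imwrite('pics/p3.png',np.vstack([np.hstack([cv2.resize(a,(400,300),interpolation=2),cv2.resize(b,(267,300),interpolation=2)]),np.pad(cv2.resize(c,(375,300),interpolation=2),((0,0),(0,292),(0,0)))]))
E
python3 go.py 0.5115 -0.190 -14 0.062
```

```text
t 19.15 pos [ 0.5121 -0.1893  0.1367] w 0.0799 F [ 0.3 -0.1  0.2]
shift [-0.006 -0.007 -0.747] rot [ 0.001 -0.001 -0.001]
```

View pics/p3.png

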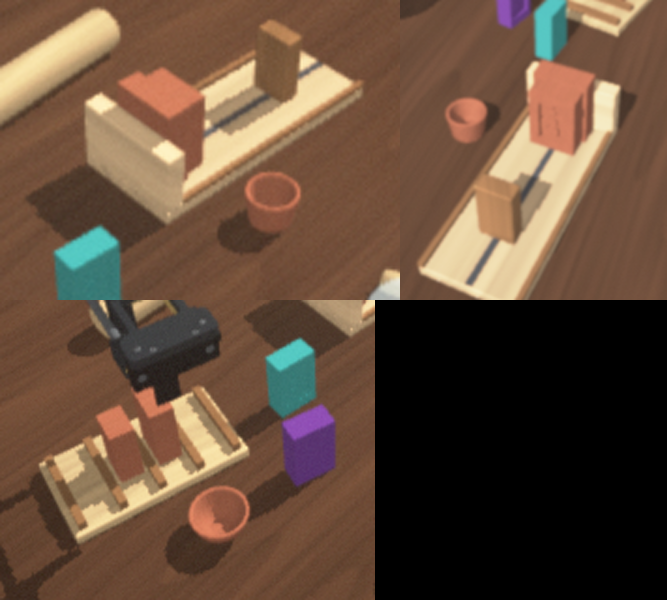

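The picture shows c upright next to d in the tray, and b and a still standing in the rack, b under the gripper. Picking b.

```bash

python3 -m inch '{"translation":[[0,-0.007,-0.2],[0,-0.007,-0.45],[0,-0.007,-0.7],[0,-0.007,-0.74],[0,-0.007,-0.74]],"rot":[[0,0,0],[0,0,0],[0,0,0],[0,0,0],[0,0,0]],"jaw":[80,80,80,80,80]}' 25 |head -2
python3 -m inch '{"translation":[[0,0,0],[0,0,0],[0,0,0],[0,0,0],[0,0,0],[0,0,0],[0,0,0]],"rot":[[0,0,0],[0,0,0],[0,0,0],[0,0,0],[0,0,0],[0,0,0],[0,0,0]],"jaw":[30,30,30,30,30,30,30]}' 25 
python3 -m inch '{"translation":[[0,0,0.1],[0,0,0.4],[0,0,0.8],[0,0,1],[0,0,1]],"rot":[[0,0,0],[0,0,0],[0,0,0],[0,0,0],[0,0,0]],"jaw":[30,30,30,30,30]}'
python3 go.py 0.493 0.150 -4.5 0.17
```

```text
time: 19.65
ee_pos: [0.5122, -0.1897, 0.0629]
time: 20.35
ee_pos: [0.5122, -0.1898, 0.0631]
eef_rot: [0.787, 0.616, -0.001, -0.0]
ft_force: [-1.1, -0.0, 2.0]
width: 0.0436
time: 20.85
ee_pos: [0.5139, -0.1901, 0.1668]
eef_rot: [0.787, 0.616, 0.0, 0.002]
ft_force: [0.5, 0.1, -1.8]
width: 0.0441
t 20.85 pos [ 0.5139 -0.1901  0.1668] w 0.0441 F [ 0.5  0.1 -1.8]
shift [-0.209  3.401  0.032] rot [0.002 0.003 0.157]
```

```bash

python3 -m inch '{"translation":[[0,0.3,0.1],[-0.05,0.6,0.25],[-0.05,0.84,0.25]],"rot":[[0,0,0.02],[0,0,0.05],[0,0,0.05]],"jaw":[30,30,30]}' >/dev/null
python3 -m inch '{"translation":[[0,0.4,0],[-0.05,0.7,0],[-0.05,0.83,0]],"rot":[[0,0,0.02],[0,0,0.05],[0,0,0.05]],"jaw":[30,30,30]}' >/dev/null
python3 -m inch '{"translation":[[0,0.4,0],[-0.05,0.7,0],[-0.05,0.83,0]],"rot":[[0,0,0.02],[0,0,0.04],[0,0,0.04]],"jaw":[30,30,30]}' >/dev/null
python3 -m inch '{"translation":[[0,0.4,0],[-0.05,0.7,0],[-0.05,0.8,0],[-0.05,0.8,0]],"rot":[[0,0,0.01],[0,0,0.01],[0,0,0.01],[0,0,0.01]],"jaw":[30,30,30,30]}' >/dev/null
python3 go.py 0.493 0.150 -4.5 0.0640
```

```text
t 22.15 pos [0.4916 0.1489 0.1917] w 0.044 F [ 1.3 -1.3 -1.5]
shift [ 0.014  0.011 -1.277] rot [ 0.001  0.002 -0.007]
```

```bash

python3 -m inch '{"translation":[[0.014,0.011,-0.2],[0.014,0.011,-0.55],[0.014,0.011,-0.8],[0.014,0.011,-0.9],[0.014,0.011,-0.9]],"rot":[[0,0,-0.007],[0,0,-0.007],[0,0,-0.007],[0,0,-0.007],[0,0,-0.007]],"jaw":[30,30,30,30,30]}' 
python3 go.py 0.493 0.150 -4.5 0.0640
```

```text
time: 22.65
ee_pos: [0.4927, 0.1483, 0.1005]
eef_rot: [0.735, 0.678, -0.001, 0.001]
ft_force: [-0.1, -0.1, -1.0]
width: 0.0438
t 22.65 pos [0.4927 0.1483 0.1005] w 0.0438 F [-0.1 -0.1 -1. ]
shift [ 0.003  0.017 -0.365] rot [ 0.002 -0.     0.002]
```

```bash

python3 -m inch '{"translation":[[0,0.005,-0.15],[0,0.005,-0.27],[0,0.005,-0.355],[0,0.005,-0.37],[0,0.005,-0.37]],"rot":[[0,0,0],[0,0,0],[0,0,0],[0,0,0],[0,0,0]],"jaw":[30,30,30,30,30]}'
python3 -m inch '{"translation":[[-0.001,-0.02,0],[-0.003,-0.035,0],[-0.003,-0.035,0]],"rot":[[0,0,0],[0,0,0],[0,0,0]],"jaw":[30,30,30]}'
```

```text
time: 23.15
ee_pos: [0.4926, 0.1489, 0.0634]
eef_rot: [0.735, 0.678, -0.001, 0.001]
ft_force: [0.1, 0.9, -0.3]
width: 0.0438
time: 23.45
ee_pos: [0.4924, 0.145, 0.0635]
eef_rot: [0.735, 0.678, -0.001, 0.001]
ft_force: [0.6, -0.3, -1.3]
width: 0.0439
```

```bash

python3 -m inch '{"translation":[[0,0,-0.004],[0,0,-0.004],[0,0,-0.004],[0,0,-0.004],[0,0,-0.004],[0,0,-0.004]],"rot":[[0,0,0],[0,0,0],[0,0,0],[0,0,0],[0,0,0],[0,0,0]],"jaw":[30,65,65,65,65,65]}' | tail -2
python3 -m inch '{"translation":[[0,0,0.2],[0,0,0.5],[0,0,0.9],[0,0,1],[0,0,1]],"rot":[[0,0,0],[0,0,0],[0,0,0],[0,0,0],[0,0,0]],"jaw":[65,65,65,65,65]}' | tail -2
for i in 1 2 3; do python3 -m inch '{"translation":[[0.02,-0.4,0.02],[0.04,-0.8,0.03],[0.04,-0.92,0.03]],"rot":[[0,0,-0.02],[0,0,-0.04],[0,0,-0.045]],"jaw":[65,65,65]}' >/dev/null; done
python3 -m inch '{"translation":[[0,-0.4,0],[0.02,-0.8,0],[0.02,-0.9,0],[0.02,-0.9,0]],"rot":[[0,0,-0.02],[0,0,-0.02],[0,0,-0.02],[0,0,-0.02]],"jaw":[65,65,65,65]}' >/dev/null
python3 go.py 0.505 -0.2285 -14 0.056
```

```text
ft_force: [-0.5, 0.1, -0.3]
width: 0.0643
ft_force: [0.0, 0.8, -0.3]
width: 0.0647
t 25.85 pos [ 0.5049 -0.2345  0.1676] w 0.0651 F [0.2 0.6 0.6]
shift [ 1.000e-03  6.000e-02 -1.116e+00] rot [ 0.004 -0.005  0.017]
```

```bash

python3 -m inch '{"translation":[[0,0.06,-0.1],[0,0.06,-0.35],[0,0.06,-0.4],[0,0.06,-0.4]],"rot":[[0.004,-0.005,0.017],[0.004,-0.005,0.017],[0.004,-0.005,0.017],[0.004,-0.005,0.017]],"jaw":[65,65,65,65]}' >/dev/null
python3 - <<'E'
from h import *
a=eyes.camera('scene')[130:250,190:350]; b=eyes.camera('side')[170:350,180:340]; c=eyes.camera('scene')[200:360,70:270]
cv2.imwrite('pics/p4.png',np.vstack([np.hstack([cv2.resize(a,(400,300),interpolation=2),cv2.resize(b,(267,300),interpolation=2)]),np.pad(cv2.resize(c,(375,300),interpolation=2),((0,0),(0,292),(0,0)))]))
E
python3 go.py 0.505 -0.2285 -14 0.056
```

```text
t 26.4 pos [ 0.5056 -0.228   0.1285] w 0.0651 F [ 0.6 -0.1  1.5]
shift [-0.006 -0.005 -0.725] rot [ 0.     0.001 -0.001]
```

View pics/p4.png

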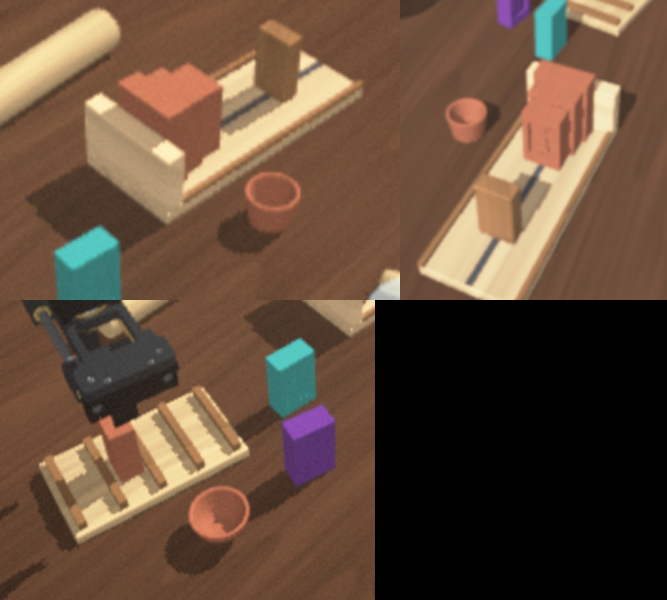

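Three moulds stand in order in the tray, and a is under the gripper. Picking a.

```bash

python3 -m inch '{"translation":[[0,-0.005,-0.2],[0,-0.005,-0.45],[0,-0.005,-0.7],[0,-0.005,-0.725],[0,-0.005,-0.725]],"rot":[[0,0,0],[0,0,0],[0,0,0],[0,0,0],[0,0,0]],"jaw":[65,65,65,65,65]}' 25 |head -2
python3 -m inch '{"translation":[[0,0,0],[0,0,0],[0,0,0],[0,0,0],[0,0,0],[0,0,0],[0,0,0]],"rot":[[0,0,0],[0,0,0],[0,0,0],[0,0,0],[0,0,0],[0,0,0],[0,0,0]],"jaw":[20,20,20,20,20,20,20]}' 25 
python3 -m inch '{"translation":[[0,0,0.1],[0,0,0.4],[0,0,0.8],[0,0,1],[0,0,1]],"rot":[[0,0,0],[0,0,0],[0,0,0],[0,0,0],[0,0,0]],"jaw":[20,20,20,20,20]}'
python3 go.py 0.495 0.176 -4.5 0.185
```

```text
time: 26.9
ee_pos: [0.5058, -0.2284, 0.0567]
time: 27.6
ee_pos: [0.5059, -0.2284, 0.0569]
eef_rot: [0.788, 0.616, 0.001, 0.0]
ft_force: [-1.2, -0.2, 4.0]
width: 0.034
time: 28.1
ee_pos: [0.5076, -0.2289, 0.1606]
eef_rot: [0.788, 0.616, 0.002, 0.003]
ft_force: [0.1, 0.7, -0.6]
width: 0.0336
t 28.1 pos [ 0.5076 -0.2289  0.1606] w 0.0336 F [ 0.1  0.7 -0.6]
shift [-0.126  4.049  0.244] rot [0.002 0.006 0.157]
```

```bash

python3 -m inch '{"translation":[[0,0.3,0.1],[-0.02,0.6,0.3],[-0.02,0.8,0.3]],"rot":[[0,0,0.02],[0,0,0.04],[0,0,0.04]],"jaw":[20,20,20]}' >/dev/null
for i in 1 2 3; do python3 -m inch '{"translation":[[0,0.4,0],[-0.03,0.7,0],[-0.03,0.8,0]],"rot":[[0,0,0.02],[0,0,0.04],[0,0,0.04]],"jaw":[20,20,20]}' >/dev/null; done
python3 -m inch '{"translation":[[0,0.4,0],[-0.01,0.6,0],[-0.01,0.75,0],[-0.01,0.75,0]],"rot":[[0,0,0],[0,0,0],[0,0,0],[0,0,0]],"jaw":[20,20,20,20]}' >/dev/null
python3 go.py 0.495 0.176 -4.5 0.0580
```

```text
t 29.7 pos [0.4944 0.178  0.1911] w 0.0337 F [-0.6  0.4 -1.2]
shift [ 0.006 -0.02  -1.331] rot [-0.001  0.006 -0.018]
```

```bash

python3 -m inch '{"translation":[[0.006,-0.015,-0.2],[0.006,-0.015,-0.55],[0.006,-0.015,-0.85],[0.006,-0.015,-0.97],[0.006,-0.015,-0.97]],"rot":[[0,0.006,-0.018],[0,0.006,-0.018],[0,0.006,-0.018],[0,0.006,-0.018],[0,0.006,-0.018]],"jaw":[20,20,20,20,20]}' |head -4
python3 go.py 0.495 0.176 -4.5 0.0580
```

```text
time: 30.2
ee_pos: [0.4945, 0.1747, 0.0927]
eef_rot: [0.735, 0.678, -0.001, -0.001]
ft_force: [-0.1, -0.5, -0.1]
t 30.2 pos [0.4945 0.1747 0.0927] w 0.0338 F [-0.1 -0.5 -0.1]
shift [ 0.005  0.013 -0.347] rot [ 0.    -0.003  0.002]
```

```bash

python3 -m inch '{"translation":[[0,0.005,-0.15],[0,0.005,-0.27],[0,0.005,-0.34],[0,0.005,-0.35],[0,0.005,-0.35]],"rot":[[0,0,0],[0,0,0],[0,0,0],[0,0,0],[0,0,0]],"jaw":[20,20,20,20,20]}' | head -4
python3 -m inch '{"translation":[[-0.001,-0.02,0],[-0.003,-0.035,0],[-0.003,-0.035,0]],"rot":[[0,0,0],[0,0,0],[0,0,0]],"jaw":[20,20,20]}'
python3 -m inch '{"translation":[[0,0,-0.007],[0,0,-0.007],[0,0,-0.007],[0,0,-0.007],[0,0,-0.007],[0,0,-0.007]],"rot":[[0,0,0],[0,0,0],[0,0,0],[0,0,0],[0,0,0],[0,0,0]],"jaw":[20,20,60,60,60,60]}'
python3 -m inch '{"translation":[[0,0,0.2],[0,0,0.5],[0,0,0.8],[0,0,0.9],[0,0,0.9]],"rot":[[0,0,0],[0,0,0],[0,0,0],[0,0,0],[0,0,0]],"jaw":[60,60,60,60,60]}' | tail -2
python3 -m inch '{"translation":[[0,0.4,0],[0.05,0.7,0],[0.05,0.8,0],[0.05,0.8,0]],"rot":[[0,0,0],[0,0,0],[0,0,0],[0,0,0]],"jaw":[65,65,65,65]}' >/dev/null
python3 go.py 0.5005 0.2527 -4.5 0.064
python3 - <<'E'
from h import *
a=eyes.camera('scene')[130:250,190:350]; b=eyes.camera('side')[170:350,180:340]
cv2.imwrite('pics/p5.png',np.hstack([cv2.resize(a,(400,300),interpolation=2),cv2.resize(b,(267,300),interpolation=2)]))
E
```

```text
time: 30.7
ee_pos: [0.4945, 0.1754, 0.0578]
eef_rot: [0.735, 0.678, -0.001, -0.001]
ft_force: [0.3, 0.0, -1.0]
time: 31.0
ee_pos: [0.4944, 0.1715, 0.058]
eef_rot: [0.735, 0.678, -0.001, -0.001]
ft_force: [0.2, -0.8, -1.6]
width: 0.0337
time: 31.6
ee_pos: [0.4944, 0.1715, 0.0574]
eef_rot: [0.735, 0.678, -0.001, -0.001]
ft_force: [0.1, 0.3, 0.2]
width: 0.0561
ft_force: [0.3, -0.2, 0.0]
width: 0.06
t 32.5 pos [0.4991 0.253  0.1471] w 0.0645 F [-0.5 -0.2 -0.7]
shift [ 0.014 -0.003 -0.831] rot [-0.    -0.002 -0.001]
```

View pics/p5.png

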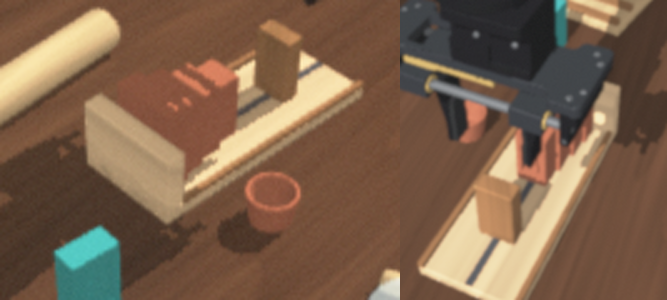

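All four moulds stand in size order. Descending to pinch the stop.

```bash

python3 -m inch '{"translation":[[0.012,0,-0.2],[0.012,0,-0.5],[0.012,0,-0.78],[0.012,0,-0.83],[0.012,0,-0.83]],"rot":[[0,0,0],[0,0,0],[0,0,0],[0,0,0],[0,0,0]],"jaw":[65,65,65,65,65]}' 30
python3 -m inch '{"translation":[[0,0,0],[0,0,0],[0,0,0],[0,0,0],[0,0,0],[0,0,0]],"rot":[[0,0,0],[0,0,0],[0,0,0],[0,0,0],[0,0,0],[0,0,0]],"jaw":[30,30,30,30,30,30]}' 30
python3 -m inch '{"translation":[[-0.01,-0.12,0],[-0.02,-0.25,0],[-0.03,-0.38,0],[-0.037,-0.47,0],[-0.037,-0.47,0]],"rot":[[0,0,0],[0,0,0],[0,0,0],[0,0,0],[0,0,0]],"jaw":[30,30,30,30,30]}' 30
```

```text
time: 33.1
ee_pos: [0.501, 0.2492, 0.064]
eef_rot: [0.736, 0.677, -0.002, -0.0]
ft_force: [-0.2, 0.2, 0.4]
width: 0.0652
time: 33.7
ee_pos: [0.5, 0.2496, 0.0646]
eef_rot: [0.735, 0.678, -0.003, -0.001]
ft_force: [-5.9, -0.9, 6.8]
width: 0.0397
time: 34.2
ee_pos: [0.4961, 0.2005, 0.0647]
eef_rot: [0.736, 0.677, -0.003, -0.0]
ft_force: [-2.0, -2.3, 0.0]
width: 0.0398
```

```bash

python3 -m inch '{"translation":[[-0.004,-0.05,0],[-0.008,-0.1,0],[-0.008,-0.1,0]],"rot":[[0,0,0],[0,0,0],[0,0,0]],"jaw":[30,30,30]}' 30
for i in 1 2 3; do python3 -m inch '{"translation":[[-0.001,-0.015,0],[-0.002,-0.03,0],[-0.002,-0.03,0]],"rot":[[0,0,0],[0,0,0],[0,0,0]],"jaw":[30,30,30]}' 30 | grep -E 'pos|force'; done
```

```text
time: 34.5
ee_pos: [0.4953, 0.1897, 0.0647]
eef_rot: [0.736, 0.677, -0.004, 0.0]
ft_force: [-1.9, -2.4, -0.3]
width: 0.0398
ee_pos: [0.4951, 0.1869, 0.0647]
ft_force: [-0.4, 1.3, -1.8]
ee_pos: [0.4948, 0.184, 0.0647]
ft_force: [0.1, 3.6, -3.6]
ee_pos: [0.4948, 0.1836, 0.0647]
ft_force: [3.7, 13.5, -11.1]
```

The row has gone solid: the stop no longer moves and the force rose to 13.5 N. Releasing, lifting and backing off to inspect.

```bash

python3 -m inch '{"translation":[[0,0,0],[0,0,0],[0,0,0],[0,0,0],[0,0,0]],"rot":[[0,0,0],[0,0,0],[0,0,0],[0,0,0],[0,0,0]],"jaw":[65,65,65,65,65]}' 30
python3 -m inch '{"translation":[[0,0,0.2],[0,0,0.5],[0,0,0.9],[0,0,1],[0,0,1]],"rot":[[0,0,0],[0,0,0],[0,0,0],[0,0,0],[0,0,0]],"jaw":[65,65,65,65,65]}' | tail -2
for i in 1 2; do python3 -m inch '{"translation":[[0,0.3,0.3],[0,0.45,0.7],[0,0.5,0.8],[0,0.5,0.8]],"rot":[[0,0,0],[0,0,0],[0,0,0],[0,0,0]],"jaw":[65,65,65,65]}' |head -2; done
python3 - <<'E'
from h import *
import pickle
s=r.read_state(); w=eyes.camera('wrist'); cv2.imwrite('pics/w5.png',w); pickle.dump(s,open('pics/w5.pkl','wb'))
a=eyes.camera('scene')[130:250,190:350]; b=eyes.camera('side')[170:350,180:340]
C=cam('wrist',s); print(proj(C,[[.4875,.08,.09],[.496,.19,.05]]))
u,v=proj(C,[[.492,.14,.08]])[0].astype(int); x0,y0=max(u-80,0),max(v-75,0); print(x0,y0)
c=cv2.resize(w[y0:y0+110,x0:x0+160],None,fx=4.1,fy=4.1,interpolation=2)[:,:640]; print(c.shape)
t=np.hstack([cv2.resize(a,(200,150)),cv2.resize(b,(133,150))]); t=cv2.resize(np.hstack([a,cv2.resize(b,(107,120))]),(640,287-140+140),interpolation=2)
W=max(t.shape[1],c.shape[1]); P=lambda m:np.pad(m,((0,0),(0,W-m.shape[1]),(0,0)))
o=np.vstack([P(t),P(c)])[:600*2]; f=min(1,600/o.shape[0]); print('scale',f); cv2.imwrite('pics/p6.png',P(t)); cv2.imwrite('pics/p7.png',c)
E
```

```text
time: 35.9
ee_pos: [0.4948, 0.1832, 0.0648]
eef_rot: [0.736, 0.677, -0.002, -0.001]
ft_force: [-0.5, -0.1, 0.1]
width: 0.0634
ft_force: [0.7, 1.1, -0.1]
width: 0.0648
time: 36.8
ee_pos: [0.4959, 0.2343, 0.2464]
time: 37.2
ee_pos: [0.4961, 0.2845, 0.3256]
[[258.80826579 303.2897779 ]
 [258.37712271 219.84754009]]
178 186
(451, 640, 3)
scale 0.8130081300813008
```

View pics/p6.png

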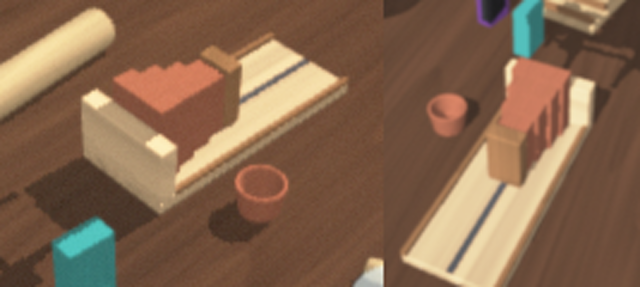

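View pics/p7.png

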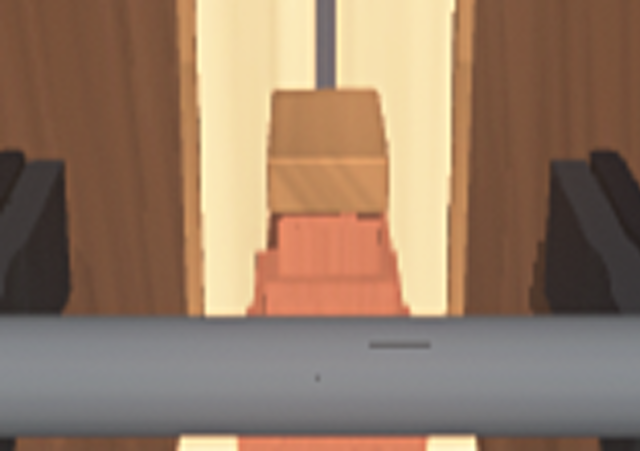

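In the scene and side views, the four moulds are upright, in order, and packed between the wall and the stop. In the wrist crop, the stop top at (268–388,157–213) touches a at (277–386,215–280). A numeric check, then I'll hand in.

```bash
python3 - <<'E'
from h import *
import pickle
C=cam('wrist',pickle.load(open('pics/w5.pkl','rb')))
f=lambda p,z: cast(C,(np.array(p)+.5)/4.1-.5+[178,186],z)[:,:2]
ey=np.array([.0785,.997]); ex=np.array([.997,-.0785]); w=np.array([.4875,.080])
q=f([(268,157),(388,157),(388,213),(268,213)],.082).mean(0)
print('stop centre s',(q-w)@ey,'clear',(q-w)@ey-.01,'x',(q-w)@ex)
print('a top x',(f([(277,245),(383,245)],.078).mean(0)-w)@ex,'b top x',(f([(262,300),(406,300)],.084).mean(0)-w)@ex)
print(r.read_state()['time'])
print(r.close_job())
E
```

```text
stop centre s 0.1074650095706109 clear 0.09746500957061091 x -0.0017257914295508365
a top x -0.000957164485843299 b top x 0.00031550860426535514
37.35
the job is handed in; nothing more can be done
None
```

I moved the four moulds one at a time into the tray, with the largest against the fixed wall and the smallest next to the sliding stop. I then pinched the stop and slid it in until the row went solid: it stopped moving and the force rose to about 13.5 N. After that I let go, backed the arm off and handed in at 37.35 s of the 115 s allowed.

- **Pictures:** the last ones show all four upright and in size order, with no visible gap at the stop. The look-alikes were never touched.
- **Clear length:** I measured about 97.5 mm between wall and stop. That is about 1.5 mm more than the 96 mm of the four moulds together, and within the camera's roughly 2 mm error. It disagrees with the task's "0.104 exactly snug", which does not equal four times 24 mm unless that figure is the stop's travel. By my measurement the travel is about 0.1025.
- **Centring:** the two smallest moulds and the stop are within about 2 mm of the tray's centre line. The two largest I checked only by eye, because the gripper hid them from the wrist camera.

No check failed.

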